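# Close up two repaired bench instruments

## Task

Close up the two repaired units: set the metal screening lid down, without dropping it, level and fully seated on the frame inside the beige unit, and leave it there, then press the beige unit's hinged cover down until its catch clicks and holds it shut. Also press the blue unit's cover down until it clicks shut (before or after, as you like), and do not disturb the other things on the bench.

Things in the scene. Friction and masses are not known exactly. Their poses are not given: they have to be found in the camera images.
- unitA: Fixed open-topped housing, 150 (x) x 120 (y) x 75 mm high, walls 4 mm, in any of three places. Origin: centre of its underside, on the bench; +x: hinge side, -x: catch side, z up. Beige measuring receiver. Centred in it, an aluminium frame (rim for the lid): outer 106 x 82 mm, opening 86 (x) x 62 mm (y), level top 35 mm above the bench.
- rim_top (a point): Centre of the frame's opening at the height of its top face; axes as the beige unit's. A seated lid has its origin 5 mm straight below this point and its long side along x (either way round).
- coverA (a joint): Angle of the beige unit's cover (rad): 0 shut, 1.57 upright, 1.9 fully back (stop). Starts at 0.8 to 1.8; if it hangs over the frame, push it back first. Lightly stiff: stays where left above 0.15; let go lower without a click it springs up again. The catch resists from 0.09 rad down (7 to 11 N at the press mark), snaps in below about 0.035 and holds it at 0.
- coverA_hinge (a point): Point on the beige cover's hinge line (along the unit's y), mid-width: 75 mm above the bench, 75 mm to the unit's +x from its centre. From here the cover reaches 158 mm to its free edge; it is 120 mm wide and 5 mm thick. Shut, it lies flat on the housing, top 80 mm above the bench.
- coverA_pad (a point): Centre of the orange press mark (36 x 50 mm) on the beige cover's outer face, 132 mm from the hinge line, mid-width; moves with the cover. At the free edge a tongue, 40 mm wide, hangs 20 mm below the underside; shut, it snaps over a spring catch on the outside of the unit's -x wall.
- unitB: Fixed open-topped housing, 150 (x) x 120 (y) x 75 mm high, walls 4 mm, in any of three places. Origin: centre of its underside, on the bench; +x: hinge side, -x: catch side, z up. Blue power module; inside only terminal blocks up to 35 mm high, nothing has to be put in.
- coverB (a joint): Angle of the blue unit's cover (rad): 0 shut, 1.57 upright, 1.9 fully back (stop). Starts at 0.6 to 1.75. Lightly stiff: stays where left above 0.15; let go lower without a click it springs up again. The catch resists from 0.09 rad down (7 to 11 N at the press mark), snaps in below about 0.035 and holds it at 0.
- coverB_hinge (a point): Point on the blue cover's hinge line (along the unit's y), mid-width: 75 mm above the bench, 75 mm to the unit's +x from its centre. From here the cover reaches 158 mm to its free edge; it is 120 mm wide and 5 mm thick. Shut, it lies flat on the housing, top 80 mm above the bench.
- coverB_pad (a point): Centre of the yellow press mark (36 x 50 mm) on the blue cover's outer face, 132 mm from the hinge line, mid-width; moves with the cover. At the free edge a tongue, 40 mm wide, hangs 20 mm below the underside; shut, it snaps over a spring catch on the outside of the unit's -x wall.
- lid: Loose aluminium lid, 0.1 to 0.2 kg, on the mat. Plate 100 (x) x 76 (y) x 4 mm; the step under it, 80 x 56 x 5 mm, goes into the frame. On top, centred, a red bar handle 50 mm long (x), 12 wide (y), 24 high. Origin: centre of the step's underside; plate top 9 mm, handle top 33 mm above it. Same after a half turn. Seated, the handle stays 11 mm below the shut cover.
- mat: Fixed dark green mat 220 x 140 x 3 mm, under the lid and the screwdriver; origin centre of its underside.
- screwdriver: Bystander: screwdriver 120 mm long lying on the mat, origin at its middle underneath, x along it.
- spool: Bystander: upright metal spool, diameter 44 mm, 50 mm high; origin centre of underside.
- flux: Bystander: amber bottle, diameter 38 mm, 95 mm high; origin centre of underside.
- mug: Bystander: blue mug, diameter 80 mm, 90 mm high; origin centre of underside.
- meter: Bystander: yellow multimeter lying flat, 150 x 75 x 41 mm; origin centre of underside.
- spray: Bystander: red can, diameter 60 mm, 160 mm high; origin centre of underside.
- wrench: Bystander: wrench 160 mm long lying flat; origin at its middle underneath.
Mind the look-alikes: they are no part of the job. What is shaped like the unitA but pink is not meant.

How it is judged:
By the outcome, as a careful person would: the job done as asked, in the order asked, and still so for the second after the job is handed in, with the robot touching nothing.
It also fails if it takes over 72 s, if anything falls off the work surface, if the arm or the gripper's body presses on something with over 40 N, if the wrist force passes 120 N, or if a joint passes its speed limit or range.

## Robot

A 6-joint arm with a two-finger parallel gripper is mounted at the origin on the work surface. World frame = base frame: x ahead of the robot, y to its left, z up, the work surface at z = 0. Lengths are in m, angles in rad, forces in N, time in s.
With the tool pointing down it reaches from about 0.35 to 0.775 m from the base axis. Payload 5.5 kg.
Tool frame: the origin (TCP) lies on the centre line of the jaws, within the pads' length; the fingertips stand 11 mm ahead of it and the grasp point (between the pads) lies 8 mm behind it; z points along the fingers, y is the line along which they close (so a half turn about z gives the same grasp; the last joint's range is limited). The gripper opens to 85 mm and grips with 20 to 120 N. Pads are 22 mm wide; open, the fingers measure 114 mm over their backs; the gripper's body (76 mm by 85 mm) begins 54 mm behind the grasp point. The pads swing forward as they close: fully open they stand 13 mm farther back than shut.
Start: joints at [1.016, 0.313, 0.046, 1.304, 0, 1.431], TCP at [0.232, 0.526, 0.242] pointing down, gripper open.
Joint ranges: [-2.76, 2.76], [-0.86, 1.69], [-1.03, 1.26], [-2.2, 2.34], [-1.47, 1.5], [-3.14, 3.14]. Speed limits (rad/s): [2.57, 2.57, 3.14, 3.14, 3.14, 3.14].

## Interface

Orientations are given as a unit quaternion [w, x, y, z].
In Python, from workcell import env, viewer, order, models gives the robot as it stands.
- The arm moves only by the tool drive_tool, never from a script. Its argument "series" is a list that holds one entry, the list of rows, each a list of 6 numbers: the shift along the tool's x, y, z each as a share of 120 mm, from -1 to 1, then the turn, a rotation vector about the tool's x, y, z each as a share of 180 degrees, from -1 to 1. A call has 1 to 20 rows; each row shifts and turns the commanded pose from where the row before left it, along the tool's axes as they then stand; what a row does not reach is not made up. A row lasts 1/8 s, in which the tool goes at most 62.5 mm and 10.7 degrees, less where a joint would pass 70% of its speed; a pose out of reach is approached as far as the arm can. A call with a number of a shift or a turn outside -1 to 1 is refused whole. A call with a gripper value outside its range is refused whole. "jaw" is the opening, from -1 (shut) to 1 (fully open), set as the call begins (left out, the last holds). The fingers move at their own pace and stop on an object; "grip_force" is the grip in N (left out, the last holds). Time passes only in rows, so rows that do not move let the fingers close. It gives the time, the measured TCP pose, the force, the opening and the grip force at its end, in the units of the state.
- env.get_state(): the state, without advancing time (a new reading comes with each control period).
- viewer.read_camera(name): name is "scene" or "side" or "wrist"; returns the picture (420x560x3 uint8, red, green, blue); there is no depth.
- viewer.camera_info(name): a dict with "intrinsics" (3x3 intrinsics, pixels), "D" ([k1, k2, p1, p2, k3] as OpenCV has them; the pictures are not rectified), "R" (3x3) and "t" (3): a world point X has camera coordinates R X + t; the wrist camera has in their place "T_tool_cam" (4x4, takes a point from camera to tool coordinates, whose origin is the TCP and whose axes are the flange's). Camera axes: x right, y down, z forward; pixel columns grow to the right and rows downward; lengths in m; the calibration is good to about 2 mm. A picture is of the moment at which its call begins: read the wrist's pose just before it. camera_info takes no time and is no camera call.
- order.hand_in(): hands the job in; it is judged then, once.
Trained networks look in the newest picture that a camera, given by its name, has taken for a name from the list of things; names that differ only in an ending like _2 or _b are one class to them, and where a whole thing is asked for, a point or a joint stands for the part that bears it (a point fixed in the world has none). Each returns a list of dicts, best first, with "score" (0 to 1); they miss things now and then, are a little off and sometimes report something else, mostly with a low value. They report only what shows in the picture. A call takes as long as a camera call. They do not tell look-alikes from the thing itself.
- models.silhouettes(label, camera): "region" (420x560 bool, what is visible of it) and "location" ([column, row] in pixels, amid what is visible of it).
The state is a dict: "clock": time; "joint_pos": joint angles; "qvel": joint speeds; "tau": joint torques, N m; "tcp_pos": TCP position; "orientation": TCP orientation; "wrist_force": force on the tool from outside, world axes, zero at the start; "ft_torque": the same for the moment, N m; "finger_gap": finger opening in m; "grip_force": force on a finger pad.
Only numpy, scipy, OpenCV 4.12 (cv2) and the standard library are available. Lean on these libraries where they do the work, as an engineer would, in place of code of your own. Each camera call takes 0.05 s, during which the arm holds its last target. There are 200 camera calls.

## Working session

There is one attempt and no reset: what is moved stays moved. The work goes in short steps, Python scripts to look and compute and a tool call to move; the robot and the scene stay as the last step left them, time stands still between calls to the robot, and variables do not carry over. Pictures are saved under pics/ and viewed, at most 10 in all, crops included, and the job is handed in when it is done.

Besides the shell and the picture viewer there is one more tool, called after "Call:" as name([rows], argument=value, ...), one row to a line, values as JSON. drive_tool: Moves the arm, as the interface text tells. Its arguments: {"type":"object","properties":{"series":{"type":"array"},"jaw":{"type":"number"},"grip_force":{"type":"number"}},"required":["series"]}

```bash
ls; mkdir -p pics; python3 - <<'E'
from workcell import env,viewer,models
import cv2,numpy as np
s=env.get_state();print(s['clock'],s['tcp_pos'],s['orientation'],s['finger_gap'])
ims=[]
for n in('scene','side'):
    im=viewer.read_camera(n);cv2.imwrite(f'pics/{n}0.png',im[...,::-1])
    c=viewer.camera_info(n);print(n,np.round(c['intrinsics'],1).tolist(),c['D'],np.round(c['R'],3).tolist(),np.round(c['t'],3))
    for l in('unitA','unitB','coverA','coverB','coverA_pad','coverB_pad','lid','mat','screwdriver'):
        print(l,[(round(d['score'],2),np.round(d['location']).tolist(),int(d['region'].sum())) for d in models.silhouettes(l,n)])
E
```

```text
pics
0.0 [0.23148334 0.52581701 0.24141912] [-3.07895284e-04  2.05913631e-01  9.78569753e-01 -8.48767278e-04] 0.08522802666189998
scene [[412.1, 0.0, 277.1], [0.0, 412.1, 218.3], [0.0, 0.0, 1.0]] [-0.00482879  0.          0.          0.          0.        ] [[0.888, 0.46, 0.009], [0.311, -0.586, -0.748], [-0.339, 0.667, -0.664]] [-0.517 -0.076  1.438]
unitA [(0.9, [268.0, 234.0], 2782), (0.76, [257.0, 140.0], 928)]
unitB [(0.71, [280.0, 174.0], 2412), (0.53, [267.0, 235.0], 2760)]
coverA [(0.69, [264.0, 139.0], 590), (0.6, [296.0, 205.0], 390)]
coverB [(0.61, [285.0, 162.0], 1167)]
coverA_pad [(0.7, [265.0, 132.0], 551), (0.57, [293.0, 206.0], 371)]
coverB_pad [(0.56, [286.0, 160.0], 1151)]
lid [(0.74, [202.0, 300.0], 904), (0.64, [357.0, 211.0], 858), (0.18, [294.0, 205.0], 370)]
mat [(0.61, [271.0, 233.0], 2821), (0.45, [282.0, 164.0], 1178)]
screwdriver [(0.83, [160.0, 298.0], 290), (0.66, [295.0, 202.0], 290)]
side [[404.0, 0.0, 280.9], [0.0, 404.0, 208.4], [0.0, 0.0, 1.0]] [-0.0258195  0.         0.         0.         0.       ] [[0.762, -0.647, -0.013], [-0.378, -0.429, -0.82], [0.525, 0.63, -0.572]] [-0.356  0.298  0.734]
unitA [(0.77, [310.0, 213.0], 6102), (0.74, [133.0, 196.0], 2852), (0.23, [201.0, 162.0], 204)]
unitB [(0.93, [211.0, 198.0], 3061)]
coverA [(0.78, [321.0, 174.0], 2469), (0.68, [125.0, 186.0], 1319)]
coverB [(0.75, [196.0, 162.0], 181)]
coverA_pad [(0.85, [319.0, 177.0], 2465), (0.78, [125.0, 184.0], 1343)]
coverB_pad [(0.55, [197.0, 160.0], 205), (0.28, [318.0, 175.0], 2457)]
lid [(0.71, [364.0, 314.0], 1484)]
mat [(0.71, [368.0, 331.0], 4090)]
screwdriver [(0.88, [359.0, 357.0], 580), (0.24, [198.0, 161.0], 212)]
```

View pics/scene0.png

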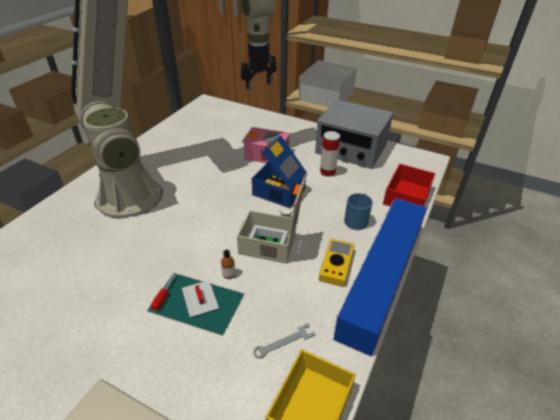

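View pics/side0.png

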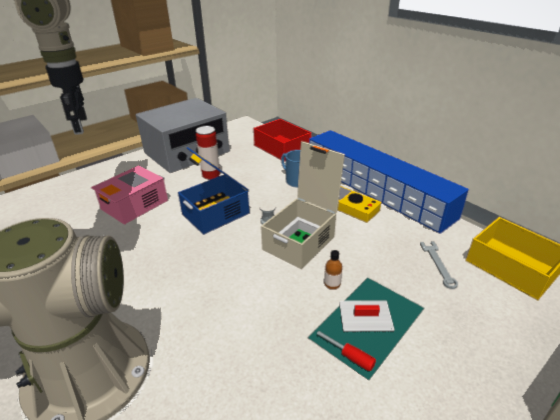

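```bash
cat > h.py <<'E'
import numpy as np,cv2
from scipy.spatial.transform import Rotation as Ro
from workcell import env,viewer,models
def cam(n,s=None):
    c=viewer.camera_info(n);K=np.array(c['intrinsics']);D=np.array(c['D'])
    if n!='wrist': return K,D,np.array(c['R']),np.array(c['t'])
    s=s or env.get_state();q=np.array(s['orientation']);T=np.eye(4)
    T[:3,:3]=Ro.from_quat(q[[1,2,3,0]]).as_matrix();T[:3,3]=s['tcp_pos']
    W=np.linalg.inv(T@np.array(c['T_tool_cam']));return K,D,W[:3,:3],W[:3,3]
def proj(c,X):
    K,D,R,t=c;return cv2.projectPoints(np.asarray(X,float).reshape(-1,1,3),cv2.Rodrigues(R)[0],t,K,D)[0].reshape(-1,2)
def unproj(c,uv,z):
    K,D,R,t=c;p=cv2.undistortPoints(np.asarray(uv,float).reshape(-1,1,2),K,D).reshape(-1,2)
    d=np.c_[p,np.ones(len(p))]@R;o=-R.T@t
    return o+d*((z-o[2])/d[:,2])[:,None]
E
python3 - <<'E'
from h import *
a=cam('scene');b=cam('side')
np.set_printoptions(precision=3,suppress=True)
print('A',unproj(a,[[266,240]],.05),unproj(b,[[298,230]],.05))
print('B',unproj(a,[[278,185]],.05),unproj(b,[[213,203]],.05))
print('lid',unproj(a,[[200,297]],.012),unproj(b,[[366,315]],.012))
print('others flux,spool',unproj(a,[[228,272]],.02),unproj(b,[[333,285],[267,213]],.02), 'spray',unproj(a,[[328,172]],0),'meter',unproj(a,[[337,262]],.04),'mug',unproj(a,[[358,222]],0.0))
c=viewer.camera_info('wrist');print(c)
E
```

```text
A [[ 0.55 -0.01  0.05]] [[0.53  0.008 0.05 ]]
B [[0.458 0.245 0.05 ]] [[0.437 0.247 0.05 ]]
lid [[ 0.479 -0.249  0.012]] [[ 0.478 -0.254  0.012]]
others flux,spool [[ 0.502 -0.146  0.02 ]] [[ 0.483 -0.157  0.02 ]
 [ 0.544  0.148  0.02 ]] spray [[0.558 0.466 0.   ]] meter [[0.764 0.015 0.04 ]] mug [[0.752 0.249 0.   ]]
{'intrinsics': array([[354.774,   0.   , 284.915],
       [  0.   , 354.774, 209.802],
       [  0.   ,   0.   ,   1.   ]]), 'D': array([-0.011,  0.   ,  0.   ,  0.   ,  0.   ]), 'T_tool_cam': array([[-0.   , -0.964, -0.267,  0.067],
       [ 1.   , -0.   , -0.   ,  0.001],
       [ 0.   , -0.267,  0.964, -0.131],
       [ 0.   ,  0.   ,  0.   ,  1.   ]])}
```

```bash
cat >> h.py <<'E'
np.set_printoptions(precision=4,suppress=True)
def plan(waypts,s=None,dec=2):
    """waypts: (pos, yaw psi, n rows); tool x horizontal at heading psi, pointing down"""
    s=s or env.get_state();q=np.array(s['orientation']);R=Ro.from_quat(q[[1,2,3,0]]).as_matrix();p=np.array(s['tcp_pos'])
    for pos,psi,n in waypts:
        Rt=np.array([[np.cos(psi),np.sin(psi),0],[np.sin(psi),-np.cos(psi),0],[0,0,-1]]).T
        Rt=np.c_[[np.cos(psi),np.sin(psi),0],[np.sin(psi),-np.cos(psi),0],[0,0,-1]]
        for k in range(n,0,-1):
            rv=Ro.from_matrix(R.T@Rt).as_rotvec()/k; d=R.T@(np.array(pos)-p)/k
            row=np.round(np.r_[d/.12,rv/np.pi],dec); print((row+0.).tolist(),end=',')
            p=p+R@(row[:3]*.12); R=R@Ro.from_rotvec(row[3:]*np.pi).as_matrix()
        print('  ->',p)
E
python3 -c "
from h import *
plan([((.42,.10,.36),np.pi,9)])"
```

```text
[-0.32, -0.29, -0.11, 0.0, 0.0, -0.01],[-0.31, -0.3, -0.11, 0.0, 0.0, -0.02],[-0.29, -0.32, -0.11, 0.0, 0.0, -0.01],[-0.28, -0.33, -0.11, 0.0, 0.0, -0.02],[-0.26, -0.35, -0.11, 0.0, 0.0, -0.01],[-0.25, -0.35, -0.11, 0.0, 0.0, -0.02],[-0.22, -0.37, -0.11, 0.0, 0.0, -0.01],[-0.21, -0.37, -0.11, 0.0, 0.0, -0.02],[-0.19, -0.39, -0.1, 0.0, 0.0, -0.01],  -> [0.4199 0.0999 0.3599]
```

Call:
drive_tool([
  [[-0.32,-0.29,-0.11,0,0,-0.01],[-0.31,-0.3,-0.11,0,0,-0.02],[-0.29,-0.32,-0.11,0,0,-0.01],[-0.28,-0.33,-0.11,0,0,-0.02],[-0.26,-0.35,-0.11,0,0,-0.01],[-0.25,-0.35,-0.11,0,0,-0.02],[-0.22,-0.37,-0.11,0,0,-0.01],[-0.21,-0.37,-0.11,0,0,-0.02],[-0.19,-0.39,-0.1,0,0,-0.01],[0,0,0,0,0,0]],
])

```text
clock: 2.25
tcp_pos: [0.4216, 0.0971, 0.3606]
orientation: [0.001, 0.006, 1.0, -0.0]
wrist_force: [-1.0, 1.0, 0.7]
finger_gap: 0.0854
grip_force: 0.0
```

```bash
python3 - <<'E'
from h import *
s=env.get_state();print(s['clock'],s['tcp_pos'],s['orientation'])
np.save('w1.npy',np.array([s['tcp_pos'],s['orientation'][:3]])) 
im=viewer.read_camera('wrist');cv2.imwrite('pics/w1.png',im[...,::-1])
c=cam('wrist',s);np.savez('w1.npz',K=c[0],D=c[1],R=c[2],t=c[3])
for l in('unitA','unitB','coverA','coverB'):
    print(l,[(round(d['score'],2),np.round(d['location']).tolist(),int(d['region'].sum())) for d in models.silhouettes(l,'wrist')])
E
```

```text
2.25 [0.4216 0.0971 0.3606] [ 0.001   0.0062  1.     -0.0002]
unitA [(0.77, [539.0, 66.0], 5162), (0.68, [231.0, 276.0], 17279), (0.5, [239.0, 345.0], 5712), (0.44, [431.0, 192.0], 17536)]
unitB [(0.71, [432.0, 194.0], 17697), (0.6, [61.0, 224.0], 8021)]
coverA [(0.59, [237.0, 344.0], 5606)]
coverB [(0.77, [461.0, 214.0], 9045)]
```

View pics/w1.png

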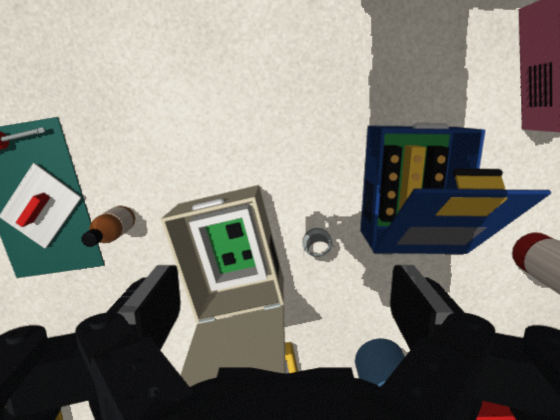

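```bash
cat >> h.py <<'E'
def box(lx,ly,z,x0=0,y0=0): return np.array([[x0-lx/2,y0-ly/2,z],[x0-lx/2,y0+ly/2,z],[x0+lx/2,y0+ly/2,z],[x0+lx/2,y0-ly/2,z]])
def place(X,p):
    c,s=np.cos(p[2]),np.sin(p[2]);X=np.asarray(X,float);return np.c_[c*X[:,0]-s*X[:,1]+p[0],s*X[:,0]+c*X[:,1]+p[1],X[:,2]]
def load(f): d=np.load(f);return d['K'],d['D'],d['R'],d['t']
def cover(a): # outer-face corners+pad corners in unit frame; hinge at x=.075,z=.075
    def P(r,y,h=.005): return [.075-r*np.cos(a)+h*np.sin(a),y,.075+r*np.sin(a)+h*np.cos(a)]
    return np.array([P(0,-.06),P(.158,-.06),P(.158,.06),P(0,.06)]),np.array([P(.114,-.025),P(.15,-.025),P(.15,.025),P(.114,.025)])
def draw(im,c,X,col):
    cv2.polylines(im,[np.round(proj(c,X)*16).astype(int).reshape(-1,1,2)],True,col,1,cv2.LINE_AA,4)
E
cat > f1.py <<'E'
from h import *
from scipy.optimize import least_squares
c=load('w1.npz')
A=least_squares(lambda p:(proj(c,place(box(.15,.12,.075),p))-[[164,217],[262,187],[282,303],[191,321]]).ravel(),[.55,0,0])
L=least_squares(lambda p:(proj(c,place(box(.1,.076,.012),p))-[[0,209],[50,247],[81,200],[35,164]]).ravel(),[.48,-.25,-.8])
L2=least_squares(lambda p:(proj(c,place(box(.1,.076,.012),p))-[[50,247],[81,200],[35,164],[0,209]]).ravel(),[.48,-.25,.8])
def fb(p):
    h=proj(c,place(box(.15,.12,.075),p))[[0,1]]-[[369,127],[484,130]]
    k=proj(c,place(cover(p[3])[0],p))-[[373,253],[411,190],[549,192],[475,253]]
    return np.r_[h.ravel(),k.ravel()]
B=least_squares(fb,[.45,.245,0,1.2])
for n,r in(('A',A),('L',L),('L2',L2),('B',B)): print(n,r.x,r.cost,r.fun.round(1))
im=cv2.imread('pics/w1.png')
k=3
def big(x0,y0,w,h): return cv2.resize(im[y0:y0+h,x0:x0+w],None,fx=k,fy=k,interpolation=cv2.INTER_CUBIC)
draw(im,c,place(box(.15,.12,.075),A.x),(0,0,255));draw(im,c,place(box(.106,.082,.035),A.x),(255,0,255));draw(im,c,place(box(.086,.062,.035),A.x),(0,255,255))
draw(im,c,place(box(.15,.12,.075),B.x),(0,0,255))
for q in cover(B.x[3]): draw(im,c,place(q,B.x),(0,255,0))
for q in (L,L2): draw(im,c,place(box(.1,.076,.012),q.x),(0,0,255));draw(im,c,place(box(.05,.012,.036),q.x),(255,255,0))
out=np.zeros((600,800,3),np.uint8)
o=np.hstack([cv2.resize(im[160:335,0:300],None,fx=2,fy=2),cv2.resize(im[110:285,350:550],None,fx=2,fy=2)])
o=cv2.resize(o,(800,int(o.shape[0]*.8)),interpolation=cv2.INTER_AREA) if o.shape[1]>800 else o
cv2.imwrite('pics/f1.png',cv2.resize(np.vstack([np.hstack([big(0,155,133,100),big(155,180,133,100)]),np.hstack([big(150,235,133,100),big(355,110,200,150)[:300,:399]])]),(798,600)))
E
python3 f1.py
```

```text
A [0.535  0.0199 0.1821] 51.85288226476999 [-1.1 -4.7 -3.3  6.8  1.  -0.2  3.9 -2.7]
L [ 0.4812 -0.248  -1.0026] 7156.207588683445 [ 47.7 -43.   35.  -36.2 -47.3  47.1 -39.   40.9]
L2 [ 0.4809 -0.2469  3.8478] 5593.152553218795 [ 35.9 -30.7 -28.9  49.2 -38.7  35.   29.7 -45.7]
B [0.4502 0.2651 0.0168 0.8318] 77.9119902810068 [ 8.3  2.4 -2.3 -3.5  0.   1.9 -0.8  2.9  0.7 -3.1 -6.4 -0.8]
```

View pics/f1.png

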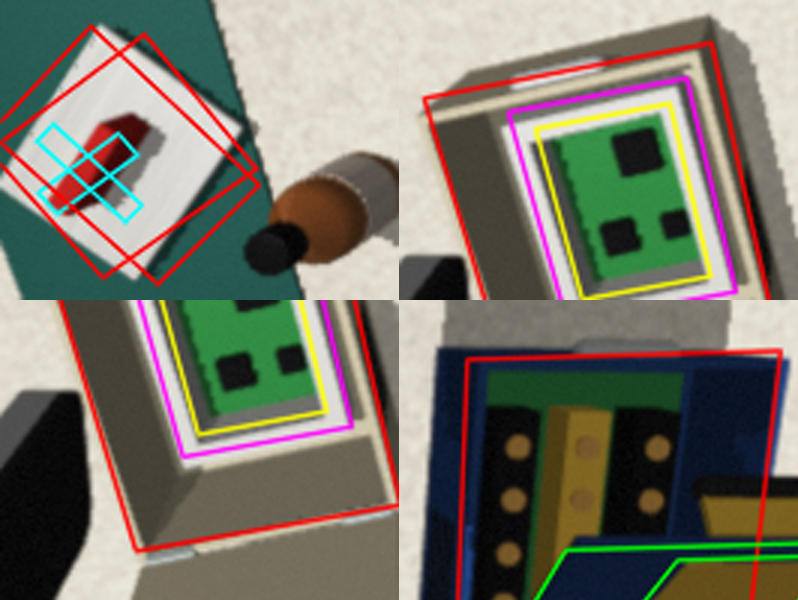

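```bash
cat > f2.py <<'E'
from h import *
from scipy.optimize import least_squares
c=load('w1.npz')
def fa(p):
    return np.r_[(proj(c,place(box(.106,.082,.035),p))-[[188.7,222.7],[248.7,208.3],[267,277],[211.7,291.7]]).ravel(),
      (proj(c,place(box(.15,.12,.075),p))-[[166,218],[252,198],[282,303],[195,318]]).ravel()]
A=least_squares(fa,[.55,0,0],loss='soft_l1')
L=least_squares(lambda p:np.r_[(proj(c,place(box(.1,.076,.012),p))[:3]-[[32.3,163.3],[80,197.7],[44.3,247.7]]).ravel()],[.48,-.25,.8])
def fb(p):
    h=proj(c,place(box(.15,.12,.075),p))[1]-[485,129]
    k=proj(c,place(cover(p[3])[0],p))-[[373,253],[411,190],[549,192],[475,253]]
    m=proj(c,place(cover(p[3])[1],p)).mean(0)-pc
    return np.r_[h.ravel(),k.ravel()]
pc=[472,207]
B=least_squares(fb,[.45,.245,0,1.2],loss='soft_l1')
for n,r in(('A',A),('L',L),('B',B)): print(n,r.x,r.cost,r.fun.round(1))
if __name__=='__main__':
    im=cv2.imread('pics/w1.png');k=3
    im=cv2.resize(im,None,fx=k,fy=k,interpolation=cv2.INTER_CUBIC)
    def dr(X,col): cv2.polylines(im,[np.round((proj(c,X)*k+1)).astype(int).reshape(-1,1,2)],True,col,1,cv2.LINE_AA)
    for X in (box(.15,.12,.075),box(.15,.12,0)): dr(place(X,B.x),(0,0,255));dr(place(X,A.x),(0,0,255))
    for q in cover(B.x[3]): dr(place(q,B.x),(0,255,0))
    dr(place(box(.106,.082,.035),A.x),(255,0,255))
    cv2.imwrite('pics/f2.png',np.hstack([im[540:990,460:860],im[330:780,1070:1470]]) if 0 else np.hstack([im[530:980,470:870][:, :380],im[340:790,1060:1660][:,:420]]))
E
python3 f2.py
```

```text
A [0.5397 0.018  0.2166] 15.556204677074318 [ 0.1 -1.1 -1.1 -0.  -0.3  1.7 -0.7 -1.2 -5.8  0.1  2.8 -1.5  1.2  1.3
  1.   4.3]
L [ 0.4799 -0.2507 -0.7152] 0.7013110134628704 [ 0.  -0.7  0.1 -0.1 -0.1  0.9]
B [ 0.4508  0.2662 -0.0108  0.8243] 10.83598973451697 [-0.9 -0.6 -0.8  1.1  1.1  0.4  1.8 -1.7 -7.5  0.9]
```

View pics/f2.png

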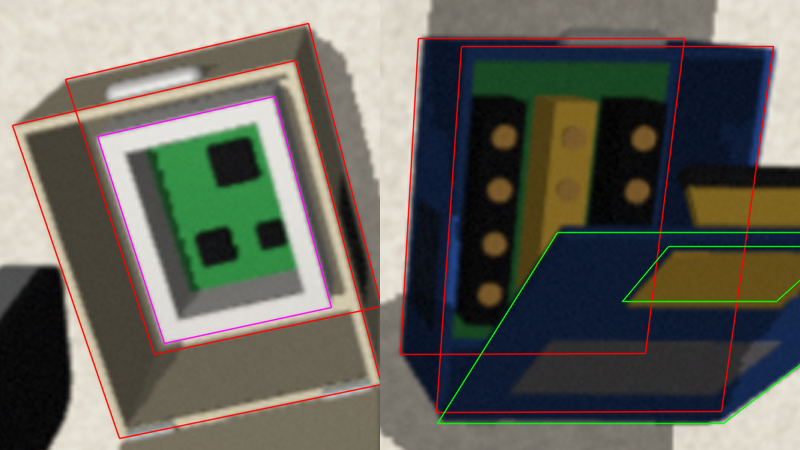

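```bash
python3 -c "
from h import *
pi=np.pi
plan([((.444,.265,.22),pi,6),((.442,.265,.18),pi,2),((.425,.265,.161),pi,2),((.412,.265,.139),pi,2),((.404,.265,.116),pi,2),((.401,.265,.099),pi,2),((.401,.265,.094),pi,2)])"
```

```text
[-0.03, 0.23, 0.19, 0.0, 0.0, 0.0],[-0.03, 0.23, 0.19, 0.0, 0.0, 0.0],[-0.03, 0.23, 0.2, 0.0, 0.0, 0.0],[-0.04, 0.23, 0.19, 0.0, 0.0, 0.0],[-0.03, 0.22, 0.2, 0.0, 0.0, 0.0],[-0.04, 0.23, 0.19, 0.0, 0.0, 0.0],  -> [0.4441 0.2652 0.2205]
[0.01, 0.0, 0.17, 0.0, 0.0, 0.0],[0.01, 0.0, 0.17, 0.0, 0.0, 0.0],  -> [0.4416 0.2652 0.1797]
[0.07, 0.0, 0.08, 0.0, 0.0, 0.0],[0.07, 0.0, 0.08, 0.0, 0.0, 0.0],  -> [0.4248 0.2653 0.1605]
[0.05, 0.0, 0.09, 0.0, 0.0, 0.0],[0.06, 0.0, 0.09, 0.0, 0.0, 0.0],  -> [0.4116 0.2654 0.1389]
[0.03, 0.0, 0.1, 0.0, 0.0, 0.0],[0.03, 0.0, 0.09, 0.0, 0.0, 0.0],  -> [0.4044 0.2654 0.1161]
[0.01, 0.0, 0.07, 0.0, 0.0, 0.0],[0.02, 0.0, 0.07, 0.0, 0.0, 0.0],  -> [0.4008 0.2655 0.0993]
[0.0, 0.0, 0.02, 0.0, 0.0, 0.0],[0.0, 0.0, 0.02, 0.0, 0.0, 0.0],  -> [0.4008 0.2655 0.0945]
```

Call:
drive_tool([
  [[-0.03,0.23,0.19,0,0,0],[-0.03,0.23,0.19,0,0,0],[-0.03,0.23,0.2,0,0,0],[-0.04,0.23,0.19,0,0,0],[-0.03,0.22,0.2,0,0,0],[-0.04,0.23,0.19,0,0,0],[0.01,0,0.17,0,0,0],[0.01,0,0.17,0,0,0],[0.07,0,0.08,0,0,0],[0.07,0,0.08,0,0,0],[0.05,0,0.09,0,0,0],[0.06,0,0.09,0,0,0],[0.03,0,0.1,0,0,0],[0.03,0,0.09,0,0,0],[0.01,0,0.07,0,0,0],[0.02,0,0.07,0,0,0]],
], jaw=-1)

```text
clock: 4.5
tcp_pos: [0.4025, 0.2645, 0.0995]
orientation: [0.001, 0.003, 1.0, 0.0]
wrist_force: [-2.4, -3.2, 27.9]
finger_gap: -0.0002
grip_force: 13.4
```

Call:
drive_tool([
  [[0,0,0,0,0,0]],
])

```text
clock: 4.62
tcp_pos: [0.4019, 0.2644, 0.0992]
orientation: [0.0, 0.003, 1.0, 0.0]
wrist_force: [-0.6, 0.2, 0.5]
finger_gap: -0.0005
grip_force: 0.0
```

```bash
python3 - <<'E'
from h import *
s=env.get_state();print(s['clock'],s['tcp_pos'],s['wrist_force'])
im=viewer.read_camera('side');cv2.imwrite('pics/s2.png',cv2.resize(im[120:260,150:350],None,fx=4,fy=4,interpolation=cv2.INTER_CUBIC)[...,::-1])
E
```

```text
4.625 [0.4019 0.2644 0.0992] [-0.5557  0.2045  0.4504]
```

View pics/s2.png

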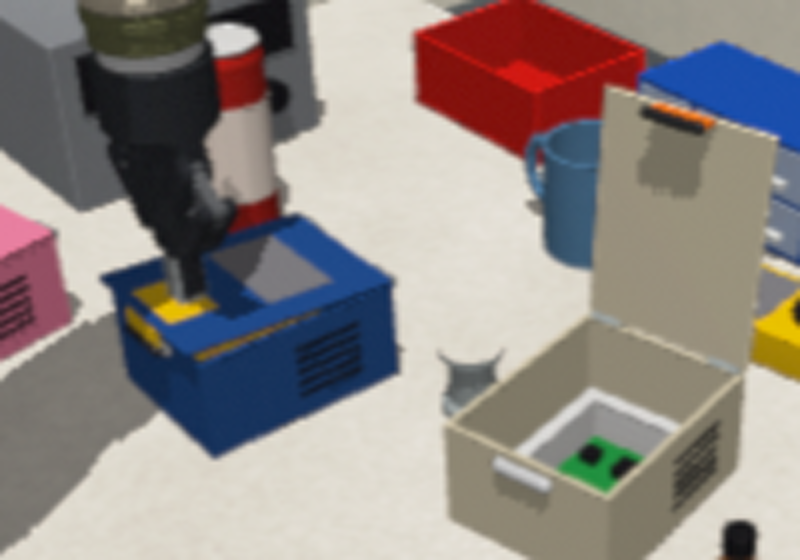

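Call:
drive_tool([
  [[0,0,0.03,0,0,0],[0,0,0.02,0,0,0],[0,0,0.02,0,0,0],[0,0,0,0,0,0]],
])

```text
clock: 5.18
tcp_pos: [0.4018, 0.2644, 0.0909]
orientation: [-0.0, 0.003, 1.0, 0.0]
wrist_force: [0.1, -0.3, 0.5]
finger_gap: 0.0001
grip_force: 0.2
```

Call:
drive_tool([
  [[0,0,0.02,0,0,0],[0,0,0.01,0,0,0],[0,0,0,0,0,0]],
])

```text
clock: 5.55
tcp_pos: [0.4019, 0.2646, 0.0903]
orientation: [0.001, 0.003, 1.0, 0.0]
wrist_force: [-9.6, -4.2, 27.4]
finger_gap: 0.0002
grip_force: 13.5
```

```bash
python3 -c "
from h import *
s=env.get_state()
pi=np.pi
plan([((.40,.20,.25),pi,4),((.40,-.02,.36),2.6,6),((.40,-.20,.30),2.43,6)],s)"
```

```text
[0.0, -0.13, -0.33, 0.0, 0.0, 0.0],[0.0, -0.14, -0.33, 0.0, 0.0, 0.0],[0.01, -0.13, -0.34, 0.0, 0.0, 0.0],[0.0, -0.14, -0.33, 0.0, 0.0, 0.0],  -> [0.4001 0.1997 0.2499]
[0.0, -0.31, -0.15, 0.0, 0.0, 0.03],[-0.03, -0.3, -0.15, 0.0, 0.0, 0.03],[-0.06, -0.3, -0.15, 0.0, 0.0, 0.03],[-0.09, -0.29, -0.16, 0.0, 0.0, 0.03],[-0.11, -0.28, -0.15, 0.0, 0.0, 0.03],[-0.14, -0.27, -0.16, 0.0, 0.0, 0.02],  -> [ 0.3999 -0.0195  0.3602]
[-0.13, -0.22, 0.08, 0.0, 0.0, 0.01],[-0.14, -0.21, 0.08, 0.0, 0.0, 0.01],[-0.14, -0.21, 0.09, 0.0, 0.0, 0.01],[-0.15, -0.2, 0.08, 0.0, 0.0, 0.01],[-0.15, -0.19, 0.09, 0.0, 0.0, 0.01],[-0.16, -0.19, 0.08, 0.0, 0.0, 0.0],  -> [ 0.4002 -0.1996  0.3   ]
```

```bash
python3 -c "
from h import *
from scipy.optimize import least_squares
s=env.get_state()
b=cam('side');A=[.5397,.018,.2166]
def inner(a): return np.array([[.075,-.06,.075],[.075-.158*np.cos(a),-.06,.075+.158*np.sin(a)],[.075-.158*np.cos(a),.06,.075+.158*np.sin(a)],[.075,.06,.075]])
def f(v): return (proj(b,place(inner(v[0]),[A[0]+v[1],A[1]+v[2],A[2]]))-[[335.5,213.75],[344.5,153.75],[302,142],[297.5,199.5]]).ravel()
r=least_squares(f,[1.5,0,0]);print(r.x,r.fun)
pi=np.pi
plan([((.40,.25,.18),pi,2),((.40,.12,.25),2.9,3),((.48,-.251,.25),2.426,9)],s)"
```

```text
[ 1.6902 -0.0043 -0.0066] [ 0.6967  0.5835  0.4295  0.8531 -0.3113 -0.8006 -0.8993 -0.984 ]
[0.01, -0.06, -0.37, 0.0, 0.0, 0.0],[0.0, -0.06, -0.38, 0.0, 0.0, 0.0],  -> [0.4005 0.2501 0.1803]
[0.0, -0.36, -0.19, 0.0, 0.0, 0.02],[-0.02, -0.36, -0.2, 0.0, 0.0, 0.03],[-0.06, -0.36, -0.19, 0.0, 0.0, 0.02],  -> [0.3996 0.1198 0.2498]
[-0.15, -0.32, 0.0, 0.0, 0.0, 0.02],[-0.17, -0.31, 0.0, 0.0, 0.0, 0.02],[-0.19, -0.3, 0.0, 0.0, 0.0, 0.02],[-0.21, -0.28, 0.0, 0.0, 0.0, 0.02],[-0.22, -0.27, 0.0, 0.0, 0.0, 0.02],[-0.24, -0.26, 0.0, 0.0, 0.0, 0.01],[-0.25, -0.25, 0.0, 0.0, 0.0, 0.02],[-0.26, -0.23, 0.0, 0.0, 0.0, 0.01],[-0.27, -0.22, 0.0, 0.0, 0.0, 0.02],  -> [ 0.4802 -0.2511  0.2497]
```

Call:
drive_tool([
  [[0.01,-0.06,-0.37,0,0,0],[0,-0.06,-0.38,0,0,0],[0,-0.36,-0.19,0,0,0.02],[-0.02,-0.36,-0.2,0,0,0.03],[-0.06,-0.36,-0.19,0,0,0.02],[-0.15,-0.32,0,0,0,0.02],[-0.17,-0.31,0,0,0,0.02],[-0.19,-0.3,0,0,0,0.02],[-0.21,-0.28,0,0,0,0.02],[-0.22,-0.27,0,0,0,0.02],[-0.24,-0.26,0,0,0,0.01],[-0.25,-0.25,0,0,0,0.02],[-0.26,-0.23,0,0,0,0.01],[-0.27,-0.22,0,0,0,0.02],[0,0,0,0,0,0],[0,0,0,0,0,0]],
], jaw=-0.1)

```text
clock: 7.55
tcp_pos: [0.4799, -0.2508, 0.2465]
orientation: [-0.001, 0.356, 0.934, 0.0]
wrist_force: [-0.1, 0.2, 0.1]
finger_gap: 0.0384
grip_force: 0.0
```

```bash
python3 - <<'E'
from h import *
s=env.get_state();print(s['clock'],s['tcp_pos'],s['orientation'],s['finger_gap'])
im=viewer.read_camera('wrist');cv2.imwrite('pics/w2r.png',im[...,::-1])
c=cam('wrist',s);np.savez('w2.npz',K=c[0],D=c[1],R=c[2],t=c[3])
im=np.ascontiguousarray(im[...,::-1])
b=cv2.resize(im,None,fx=3,fy=3,interpolation=cv2.INTER_CUBIC)[270:870,450:1250]
p=[.48,-.2507,2.426]
for X in (box(.1,.076,.012),box(.05,.012,.036)):
    uv=proj(c,place(X,p));print(uv.round(1).tolist());cv2.polylines(b,[np.round(uv*3+1-[450,270]).astype(int).reshape(-1,1,2)],True,(255,0,255),1)
cv2.imwrite('pics/w2.png',b)
E
```

```text
7.55 [ 0.4799 -0.2508  0.2465] [-0.0006  0.3565  0.9343  0.0003] 0.03843003237925927
[[320.3, 223.8], [250.0, 224.7], [246.1, 130.2], [321.5, 129.2]]
[[290.8, 207.7], [278.8, 207.8], [277.9, 157.6], [290.3, 157.4]]
```

View pics/w2.png

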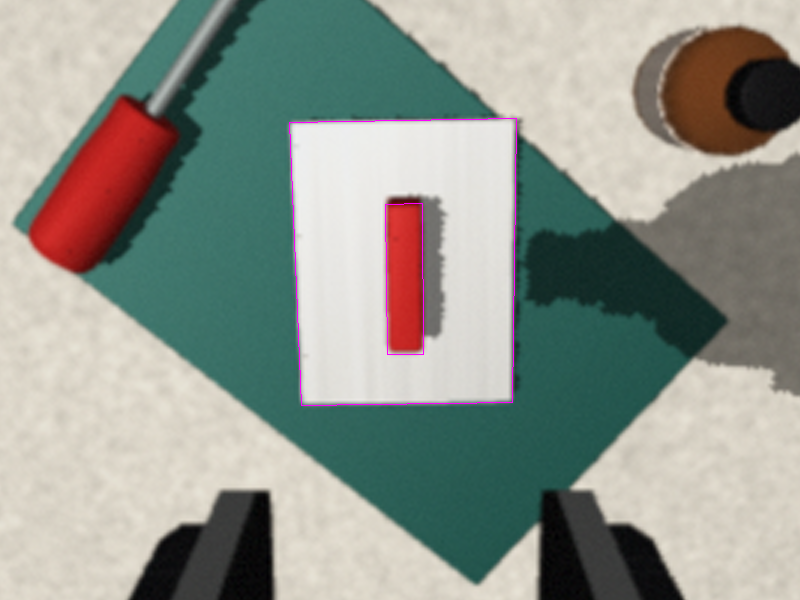

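```bash
python3 -c "
from h import *
plan([((.4801,-.2507,.06),2.426,5),((.4801,-.2507,.027),2.426,2)],None,3)"
```

```text
[-0.001, 0.0, 0.311, 0.0, 0.0, -0.001],[-0.001, 0.0, 0.311, 0.0, 0.0, -0.001],[-0.001, 0.0, 0.311, 0.0, 0.0, -0.001],[-0.001, -0.001, 0.312, 0.0, 0.0, -0.001],[-0.001, 0.0, 0.311, 0.0, 0.0, 0.0],  -> [ 0.4801 -0.2507  0.06  ]
[0.0, 0.0, 0.138, 0.0, 0.0, 0.0],[0.0, 0.0, 0.137, 0.0, 0.0, 0.0],  -> [ 0.4801 -0.2507  0.027 ]
```

Call:
drive_tool([
  [[0,0,0.31,0,0,-0.002],[0,0,0.31,0,0,-0.002],[0,0,0.31,0,0,0],[0,0,0.31,0,0,0],[0,0,0.31,0,0,0],[0,0,0.14,0,0,0],[0,0,0.14,0,0,0],[0,0,0,0,0,0]],
])

```text
clock: 8.6
tcp_pos: [0.4793, -0.2492, 0.0266]
orientation: [-0.001, 0.35, 0.937, 0.0]
wrist_force: [1.0, -0.1, -0.8]
finger_gap: 0.0386
grip_force: 0.0
```

Call:
drive_tool([
  [[0,0,0,0,0,0],[0,0,0,0,0,0],[0,0,0,0,0,0],[0,0,0,0,0,0],[0,0,0,0,0,0]],
], jaw=-1, grip_force=50)

```text
clock: 9.22
tcp_pos: [0.481, -0.2513, 0.0287]
orientation: [0.001, 0.35, 0.937, 0.0]
wrist_force: [0.6, 2.4, 7.0]
finger_gap: 0.0105
grip_force: 50.8
```

```bash
python3 -c "
from h import *
s=env.get_state();print(s['tcp_pos'],s['orientation'],s['finger_gap'])
np.save('grasp.npy',np.r_[s['tcp_pos'],s['orientation']])
A=[.5397,.018,.2166]
plan([((.48,-.2507,.15),2.426,4),((.5397,.018,.30),A[2]+np.pi,8)],s)"
```

```text
[ 0.481  -0.2513  0.0287] [0.001  0.3505 0.9366 0.0001] 0.010481705318526855
[0.0, 0.0, -0.25, 0.0, 0.0, 0.0],[0.0, 0.0, -0.25, 0.0, 0.0, 0.0],[0.0, 0.0, -0.26, 0.0, 0.0, 0.0],[0.01, 0.0, -0.25, 0.0, 0.0, 0.0],  -> [ 0.4799 -0.2504  0.1499]
[0.14, 0.25, -0.16, 0.0, 0.0, -0.04],[0.1, 0.27, -0.16, 0.0, 0.0, -0.04],[0.07, 0.28, -0.16, 0.0, 0.0, -0.04],[0.03, 0.28, -0.15, 0.0, 0.0, -0.04],[0.0, 0.29, -0.16, 0.0, 0.0, -0.03],[-0.03, 0.28, -0.15, 0.0, 0.0, -0.04],[-0.06, 0.28, -0.16, 0.0, 0.0, -0.03],[-0.09, 0.27, -0.15, 0.0, 0.0, -0.04],  -> [0.5394 0.0175 0.2999]
```

```bash
python3 -c "
from h import *
plan([((.48,-.2507,.14),2.426,3),((.5763,-.148,.23),.2166+np.pi,7)])"
```

```text
[0.0, 0.0, -0.31, 0.0, 0.0, 0.0],[0.0, 0.0, -0.31, 0.0, 0.0, 0.0],[0.01, 0.0, -0.31, 0.0, 0.0, 0.0],  -> [ 0.4799 -0.2504  0.1403]
[-0.01, 0.17, -0.11, 0.0, 0.0, -0.04],[-0.03, 0.16, -0.11, 0.0, 0.0, -0.04],[-0.05, 0.16, -0.11, 0.0, 0.0, -0.04],[-0.07, 0.15, -0.1, 0.0, 0.0, -0.04],[-0.08, 0.15, -0.11, 0.0, 0.0, -0.05],[-0.11, 0.13, -0.1, 0.0, 0.0, -0.04],[-0.12, 0.12, -0.11, 0.0, 0.0, -0.05],  -> [ 0.5762 -0.1475  0.2305]
```

Call:
drive_tool([
  [[0,0,-0.1,0,0,0],[0,0,-0.22,0,0,0],[0,0,-0.31,0,0,0],[0,0,-0.3,0,0,0],[-0.01,0.17,-0.11,0,0,-0.04],[-0.03,0.16,-0.11,0,0,-0.04],[-0.05,0.16,-0.11,0,0,-0.04],[-0.07,0.15,-0.1,0,0,-0.04],[-0.08,0.15,-0.11,0,0,-0.05],[-0.11,0.13,-0.1,0,0,-0.04],[-0.12,0.12,-0.11,0,0,-0.05],[0,0,0,0,0,0],[0,0,0,0,0,0]],
])

```text
clock: 10.85
tcp_pos: [0.5761, -0.1484, 0.2288]
orientation: [-0.0, -0.112, 0.994, 0.0]
wrist_force: [-0.3, -0.0, -1.1]
finger_gap: 0.0108
grip_force: 49.7
```

```bash
python3 - <<'E'
from h import *
s=env.get_state();print(s['clock'],s['tcp_pos'],s['orientation'],s['finger_gap'])
im=viewer.read_camera('wrist');cv2.imwrite('pics/w3r.png',im[...,::-1])
c=cam('wrist',s);np.savez('w3.npz',K=c[0],D=c[1],R=c[2],t=c[3])
im=np.ascontiguousarray(im[...,::-1])
A=[.5397,.018,.2166]
q=s['orientation'];psi=2*np.arctan2(q[2],q[1]);print('psi',psi-np.pi)
p=[*s['tcp_pos'][:2],psi];z0=s['tcp_pos'][2]-.0257
u=proj(c,place(box(.106,.082,.035),A));print(u.round(1).tolist())
x0=220;y0=60
b=cv2.resize(im[y0:y0+255,x0:x0+340],None,fx=2.35,fy=2.35,interpolation=cv2.INTER_CUBIC)
def dr(X,col): cv2.polylines(b,[np.round((proj(c,X)-[x0,y0])*2.35+.7).astype(int).reshape(-1,1,2)],True,col,1)
dr(place(box(.106,.082,.035),A),(255,0,255));dr(place(box(.086,.062,.035),A),(0,255,255));dr(place(box(.15,.12,.075),A),(0,0,255))
dr(place(box(.1,.076,.009+z0),p),(255,0,0));dr(place(box(.05,.012,.033+z0),p),(255,255,0))
cv2.imwrite('pics/w3.png',b);print(b.shape)
E
```

```text
10.85 [ 0.5761 -0.1484  0.2288] [-0.0005 -0.1118  0.9937  0.0001] 0.01083177156443911
psi 0.2240482781914368
[[429.5, 129.3], [520.1, 130.2], [500.4, 241.1], [417.0, 240.6]]
(599, 799, 3)
```

View pics/w3.png

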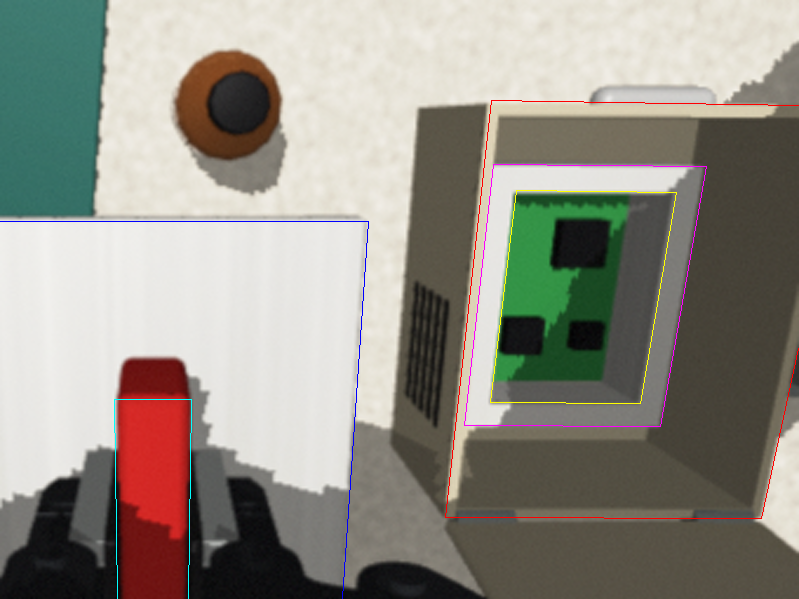

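```bash
python3 -c "
from h import *
y=.2166+np.pi
plan([((.5407,.0182,.2),y,6),((.5407,.0182,.075),y,6)],None,3)"
```

```text
[-0.004, 0.237, 0.04, 0.0, 0.0, 0.0],[-0.004, 0.237, 0.04, 0.0, 0.0, 0.0],[-0.004, 0.236, 0.04, 0.0, 0.0, 0.001],[-0.003, 0.237, 0.04, 0.0, 0.0, 0.0],[-0.003, 0.236, 0.039, 0.0, 0.0, 0.001],[-0.002, 0.237, 0.04, 0.0, 0.0, 0.0],  -> [0.5407 0.0182 0.2   ]
[0.0, 0.0, 0.174, 0.0, 0.0, 0.0],[0.0, 0.0, 0.173, 0.0, 0.0, 0.0],[0.0, 0.0, 0.174, 0.0, 0.0, 0.0],[0.0, 0.0, 0.173, 0.0, 0.0, 0.0],[-0.001, 0.0, 0.174, 0.0, 0.0, 0.0],[0.0, -0.001, 0.173, 0.0, 0.0, 0.0],  -> [0.5407 0.0182 0.075 ]
```

Call:
drive_tool([
  [[-0.004,0.237,0.04,0,0,0.001],[-0.004,0.237,0.04,0,0,0.001],[-0.004,0.237,0.04,0,0,0],[-0.003,0.237,0.04,0,0,0],[-0.003,0.236,0.04,0,0,0],[-0.003,0.236,0.04,0,0,0],[0,0,0.17,0,0,0],[0,0,0.17,0,0,0],[0,0,0.17,0,0,0],[0,0,0.17,0,0,0],[0,0,0.17,0,0,0],[0,0,0.16,0,0,0],[0,0,0,0,0,0],[0,0,0,0,0,0]],
])

```text
clock: 12.65
tcp_pos: [0.5418, 0.0182, 0.0795]
orientation: [0.0, -0.109, 0.994, -0.0]
wrist_force: [-1.0, -0.2, -1.4]
finger_gap: 0.0108
grip_force: 49.6
```

```bash
python3 -c "
from h import *
s=env.get_state();q=s['orientation'];print(q,2*np.arctan2(q[2],q[1])-np.pi)
y=.2166+np.pi
plan([((.5407,.0182,.0575),y,4)],s,3)"
```

```text
[ 0.0001 -0.1092  0.994  -0.    ] 0.21874441138048528
[0.002, 0.001, 0.046, 0.0, 0.0, 0.0],[0.002, 0.0, 0.046, 0.0, 0.0, 0.0],[0.002, 0.001, 0.046, 0.0, 0.0, 0.0],[0.003, 0.0, 0.046, 0.0, 0.0, 0.001],  -> [0.5407 0.0182 0.0575]
```

Call:
drive_tool([
  [[0.001,0,0.05,0,0,0],[0.001,0,0.05,0,0,0],[0.001,0,0.04,0,0,0],[0.001,0,0.02,0,0,0],[0,0,0,0,0,0]],
])

```text
clock: 13.28
tcp_pos: [0.5411, 0.0185, 0.0596]
orientation: [-0.0, -0.11, 0.994, 0.0]
wrist_force: [-0.9, -0.1, -1.3]
finger_gap: 0.011
grip_force: 49.6
```

Call:
drive_tool([
  [[0,0,0.012,0,0,0],[0,0,0.012,0,0,0],[0,0,0.008,0,0,0],[0,0,0,0,0,0]],
])

```text
clock: 13.78
tcp_pos: [0.5413, 0.0185, 0.056]
orientation: [-0.0, -0.11, 0.994, 0.0]
wrist_force: [-0.1, -0.8, -0.7]
finger_gap: 0.0108
grip_force: 49.6
```

Call:
drive_tool([
  [[0,0,0.006,0,0,0],[0,0,0.006,0,0,0],[0,0,0,0,0,0]],
])

```text
clock: 14.15
tcp_pos: [0.5414, 0.0185, 0.0557]
orientation: [0.0, -0.11, 0.994, -0.0]
wrist_force: [-3.6, -0.0, 7.1]
finger_gap: 0.0103
grip_force: 50.9
```

Call:
drive_tool([
  [[0,0,0,0,0,0],[0,0,0,0,0,0],[0,0,0,0,0,0]],
], jaw=-0.4)

```text
clock: 14.52
tcp_pos: [0.5414, 0.0185, 0.0545]
orientation: [0.0, -0.11, 0.994, 0.0]
wrist_force: [-0.1, 0.8, -0.5]
finger_gap: 0.0257
grip_force: 0.0
```

```bash
python3 -c "
from h import *
y=.2166+np.pi
s=env.get_state();print(s['finger_gap'],s['tcp_pos'])
plan([((.5411,.0184,.11),y,4),((.535,.017,.27),y,4)],s,2)"
```

```text
0.02573108034970863 [0.5414 0.0185 0.0545]
[0.0, 0.0, -0.12, 0.0, 0.0, 0.0],[0.0, 0.0, -0.11, 0.0, 0.0, 0.0],[0.0, 0.0, -0.12, 0.0, 0.0, 0.0],[0.0, 0.0, -0.11, 0.0, 0.0, 0.0],  -> [0.5414 0.0185 0.1097]
[0.01, 0.0, -0.33, 0.0, 0.0, 0.0],[0.01, 0.0, -0.34, 0.0, 0.0, 0.0],[0.02, 0.0, -0.33, 0.0, 0.0, 0.0],[0.01, 0.0, -0.34, 0.0, 0.0, 0.0],  -> [0.5355 0.0171 0.2705]
```

Call:
drive_tool([
  [[0,0,-0.12,0,0,0],[0,0,-0.11,0,0,0],[0,0,-0.12,0,0,0],[0,0,-0.11,0,0,0],[0.01,0,-0.33,0,0,0],[0.01,0,-0.34,0,0,0],[0.02,0,-0.33,0,0,0],[0.01,0,-0.34,0,0,0],[0,0,0,0,0,0]],
])

```text
clock: 15.65
tcp_pos: [0.5371, 0.017, 0.2751]
orientation: [0.004, -0.11, 0.994, -0.001]
wrist_force: [-0.6, -0.3, -0.7]
finger_gap: 0.0257
grip_force: 0.0
```

```bash
python3 - <<'E'
from h import *
s=env.get_state();print(s['clock'],s['tcp_pos'],s['orientation'])
im=viewer.read_camera('wrist')
c=cam('wrist',s)
im=np.ascontiguousarray(im[...,::-1]);cv2.imwrite('pics/w4r.png',im)
A=[.5397,.018,.2166]
x0=150;y0=70;k=3
b=cv2.resize(im[y0:y0+200,x0:x0+266],None,fx=k,fy=k,interpolation=cv2.INTER_CUBIC)
def dr(X,col): cv2.polylines(b,[np.round((proj(c,X)-[x0,y0])*k+1).astype(int).reshape(-1,1,2)],True,col,1)
dr(place(box(.106,.082,.035),A),(255,0,255));dr(place(box(.15,.12,.075),A),(0,0,255))
dr(place(box(.1,.076,.039),A),(255,0,0));dr(place(box(.05,.012,.063),A),(255,255,0))
cv2.imwrite('pics/w4.png',b)
E
```

```text
15.65 [0.5371 0.017  0.2751] [ 0.0037 -0.1097  0.994  -0.0008]
```

View pics/w4.png

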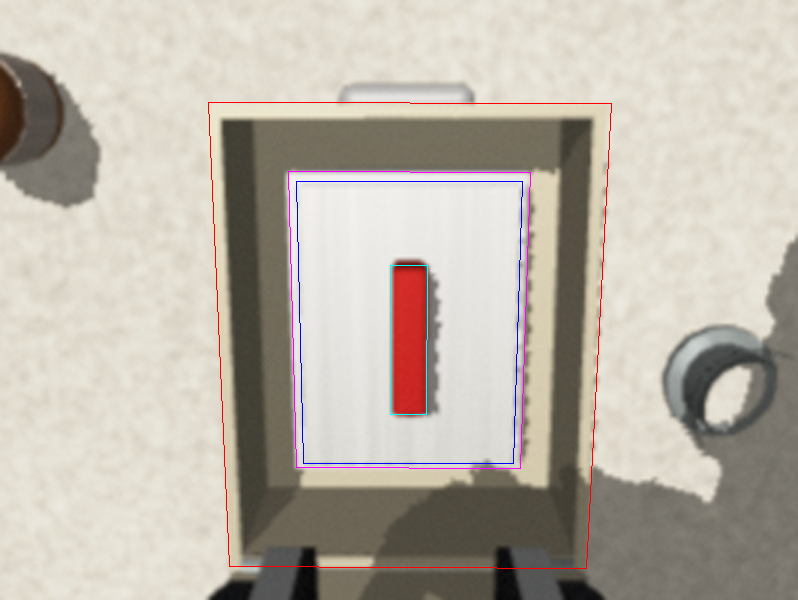

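```bash
cat > sw.py <<'E'
from h import *
import sys
A=[.5397,.018,.2166];psi=A[2]+np.pi
def W(x,z): return tuple(place([[x,0,z]],A)[0])
def tc(a,r): return W(.075-r*np.cos(a)+.005*np.sin(a)+.011,.075+r*np.sin(a)+.005*np.cos(a)+.011)
if sys.argv[1]=='1': plan([(W(.15,.30),psi,4),(W(.15,.205),psi,3)],None,2)
else:
    al=[1.6,1.48,1.36,1.24,1.12,1.,.88,.76,.64,.52,.42,.32,.24,.18,.14]
    plan([(tc(a,.122+.02*(1-a/1.7)),psi,1) for a in al],None,2)
E
python3 sw.py 1
```

```text
[-0.32, 0.0, -0.06, 0.0, 0.0, 0.0],[-0.32, 0.0, -0.05, 0.0, 0.0, 0.0],[-0.32, 0.0, -0.06, 0.0, 0.0, 0.0],[-0.32, 0.0, -0.05, 0.0, 0.0, 0.0],  -> [0.6861 0.0506 0.2999]
[0.0, 0.0, 0.26, 0.0, 0.0, 0.0],[0.0, 0.0, 0.27, 0.0, 0.0, 0.0],[0.0, 0.0, 0.26, 0.0, 0.0, 0.0],  -> [0.6865 0.0505 0.2051]
```

Call:
drive_tool([
  [[-0.1,0,-0.22,0,0,0],[-0.3,0,0,0,0,0],[-0.3,0,0,0,0,0],[-0.3,0,0,0,0,0],[-0.28,0,0,0,0,0],[0,0,0,0,0,0],[0,0,0.2,0,0,0],[0,0,0.2,0,0,0],[0,0,0.2,0,0,0],[0,0,0.19,0,0,0],[0,0,0,0,0,0]],
], jaw=-1)

```text
clock: 17.08
tcp_pos: [0.6828, 0.0506, 0.1997]
orientation: [-0.003, -0.11, 0.994, 0.0]
wrist_force: [0.9, -0.1, 0.4]
finger_gap: -0.0001
grip_force: 0.0
```

```bash
python3 sw.py 2
```

```text
[0.44, -0.01, -0.08, 0.0, 0.0, 0.0],  -> [0.6316 0.0379 0.2096]
[0.12, 0.0, -0.01, 0.0, 0.0, 0.0],  -> [0.6175 0.0348 0.2108]
[0.13, 0.0, 0.01, 0.0, 0.0, 0.0],  -> [0.6023 0.0314 0.2097]
[0.12, 0.0, 0.01, 0.0, 0.0, 0.0],  -> [0.5882 0.0282 0.2086]
[0.13, 0.0, 0.04, 0.0, 0.0, 0.0],  -> [0.573  0.0248 0.2039]
[0.12, 0.0, 0.05, 0.0, 0.0, 0.0],  -> [0.5589 0.0217 0.198 ]
[0.11, 0.0, 0.06, 0.0, 0.0, 0.0],  -> [0.546  0.0188 0.1909]
[0.11, 0.0, 0.08, 0.0, 0.0, 0.0],  -> [0.533  0.0159 0.1813]
[0.1, 0.0, 0.09, 0.0, 0.0, 0.0],  -> [0.5213 0.0133 0.1706]
[0.09, 0.01, 0.11, 0.0, 0.0, 0.0],  -> [0.5104 0.0122 0.1575]
[0.06, 0.0, 0.09, 0.0, 0.0, 0.0],  -> [0.5033 0.0106 0.1467]
[0.05, 0.0, 0.1, 0.0, 0.0, 0.0],  -> [0.4974 0.0093 0.1347]
[0.04, 0.0, 0.09, 0.0, 0.0, 0.0],  -> [0.4926 0.0082 0.124 ]
[0.02, 0.0, 0.07, 0.0, 0.0, 0.0],  -> [0.4902 0.0077 0.1156]
[0.01, 0.0, 0.04, 0.0, 0.0, 0.0],  -> [0.489  0.0075 0.1108]
```

Call:
drive_tool([
  [[0.12,0,-0.02,0,0,0],[0.11,0,-0.02,0,0,0],[0.11,0,-0.02,0,0,0],[0.1,0,-0.02,0,0,0],[0.12,0,-0.01,0,0,0],[0.13,0,0.01,0,0,0],[0.12,0,0.01,0,0,0],[0.13,0,0.04,0,0,0],[0.12,0,0.05,0,0,0]],
])

```text
clock: 18.2
tcp_pos: [0.5606, 0.0228, 0.2003]
orientation: [0.001, -0.11, 0.994, -0.0]
wrist_force: [-0.0, -0.8, -0.5]
finger_gap: 0.0002
grip_force: 0.1
```

Call:
drive_tool([
  [[0.11,0,0.06,0,0,0],[0.11,0,0.08,0,0,0],[0.1,0,0.09,0,0,0],[0.09,0,0.11,0,0,0],[0.06,0,0.09,0,0,0],[0.05,0,0.1,0,0,0],[0.04,0,0.09,0,0,0],[0.02,0,0.07,0,0,0],[0.01,0,0.04,0,0,0]],
])

```text
clock: 19.32
tcp_pos: [0.4919, 0.0075, 0.1116]
orientation: [-0.0, -0.11, 0.994, 0.0]
wrist_force: [0.1, -0.5, 0.4]
finger_gap: -0.0001
grip_force: 0.2
```

Call:
drive_tool([
  [[0.01,0,0.03,0,0,0],[0.01,0,0.03,0,0,0],[0.01,0,0.03,0,0,0],[0,0,0.02,0,0,0],[0,0,0.02,0,0,0],[0,0,0.02,0,0,0],[0,0,0.02,0,0,0],[0,0,0,0,0,0]],
])

```text
clock: 20.32
tcp_pos: [0.4885, 0.0067, 0.0916]
orientation: [-0.0, -0.11, 0.994, 0.0]
wrist_force: [0.1, 0.1, -0.0]
finger_gap: -0.0001
grip_force: 0.0
```

Call:
drive_tool([
  [[0,0,0.01,0,0,0],[0,0,0.01,0,0,0],[0,0,0.01,0,0,0],[0,0,0,0,0,0]],
])

```text
clock: 20.82
tcp_pos: [0.4888, 0.0067, 0.0904]
orientation: [0.001, -0.11, 0.994, -0.0]
wrist_force: [-6.7, 0.8, 20.0]
finger_gap: 0.0002
grip_force: 10.2
```

Call:
drive_tool([
  [[0,0,-0.1,0,0,0],[0,0,-0.3,0,0,0],[0,0,-0.4,0,0,0],[0,0,-0.4,0,0,0],[0.1,0,-0.4,0,0,0],[0.3,0,-0.2,0,0,0],[0,0,0,0,0,0],[0,0,0,0,0,0]],
])

```text
clock: 21.82
tcp_pos: [0.4421, -0.0038, 0.3038]
orientation: [0.0, -0.11, 0.994, 0.0]
wrist_force: [0.0, 0.6, -0.5]
finger_gap: 0.0004
grip_force: 0.0
```

```bash
python3 - <<'E'
from h import *
a=viewer.read_camera('side');b=viewer.read_camera('scene')
im=np.hstack([cv2.resize(a[130:260,170:360],(400,274)),cv2.resize(b[120:310,140:400],(400,292))[:274]])
w=viewer.read_camera('wrist')
cv2.imwrite('pics/end.png',np.vstack([im,cv2.resize(w,(800,600))[:325]])[...,::-1])
E
```

```text
(no output)
```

View pics/end.png

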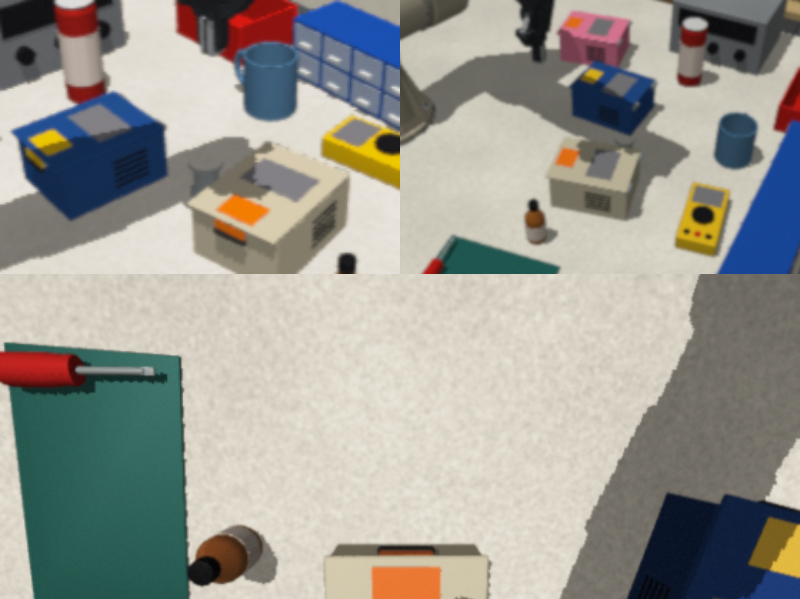

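Both covers are shut and flat: orange press mark at about (245,208) and yellow at about (48,140) in the upper-left panel. The bystanders look to be where they were, so I'm handing in.

```bash
python3 -c "
from workcell import order
print(order.hand_in())"
```

```text
the job is handed in; nothing more can be done
None
```

The lid is seated level in the beige unit's frame, both covers are pressed shut and stayed down after the gripper lifted, nothing else on the bench looks moved, and the job was handed in at about 22 s.

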